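# Close and lock a cigar mould by fingertip

## Task

Close the open cigar mould by pressing and pushing with your fingertips; lift nothing. Its lid sits crooked on the dowels: gently press the raised left end down until it is flush with the end cheek and push the left brass turn-button square across it to lock it; only then press the right end down flush and push the right turn-button across it. Leave the mould that is already closed, the pot, the punch and the cigars where they are.

Things in the scene. Friction and masses are not known exactly. Their poses are not given: they have to be found in the camera images.
- mould: The open mould: pale wood block 140 mm deep (its x), 224 mm long (its y; +y is its LEFT end seen from the robot), fixed to the bench. Origin: centre of its underside, z up. Ends of bunches jut 14 mm at the front. At each end a wooden cheek (|y| 86 to 112 mm), top at 57 mm. Between the cheeks the lid, 136 x 168 x 27 mm, on dowels at |y| = 72 mm. Over 45 N on it crushes the bunches.
- lid_left (a point): Spot on the lid's top face near its left end (mould x 0, y +68 mm): press here. At the start the left end stands 11 to 14 mm above the cheek, held by dowel friction. About 3 to 5 N presses this end down, the other end staying as it is, to a firm stop where the lid's top is flush with the cheek (57 mm above the bench); it stays where it is left.
- lid_right (a point): The same at the lid's right end (mould x 0, y -68 mm), which stands 6 to 8.5 mm above its cheek at the start.
- mould_button_left (a joint): Angle of the left turn-button, a brass bar 13 mm wide on a screw on the left cheek, reaching 46 mm from its pivot, 59 to 63 mm above the bench. 0: points at the robot (mould -x); 1.57: square across the lid (locked; stop at 1.62); negative: outwards. Locks counter-clockwise seen from above, with about 1 N at its knob; stays where left. Butts against the lid unless that end is within 2 mm of home.
- mould_button_right (a joint): Angle of the right turn-button, the mirror image on the right cheek: 0 points at the robot, 1.57 lies across the lid (locks clockwise seen from above).
- pivot_left (a point): Pivot of the left turn-button on top of the left cheek (mould x +10, y +99 mm), 57 mm above the bench.
- pivot_right (a point): Pivot of the right turn-button (mould x +10, y -99 mm).
- knob_left (a point): Top of the small round brass knob (10 mm across, 19.5 mm tall, top 82.5 mm above the bench) that stands on the left turn-button 36 mm from its pivot: push it sideways along its arc with a fingertip.
- knob_right (a point): The same on the right turn-button.
- ready_mould: A second mould of the same make and size, already closed and locked, fixed to the bench. The two stand one in each bay of the bench, either way round. Leave alone. Origin at the centre of its underside.
- pot: Stoneware gum pot, 55 mm across and 49 mm tall, loose, at the left side of the right-hand bay of the bench, beside the low divider. Leave alone. Origin at the centre of its underside.
- punch: Cap punch, 25 mm across and 60 mm tall, loose, standing behind the pot, farther from the robot. Leave alone. Origin at the centre of its underside.
- cigar_a: Finished cigar, 156x25x23 mm, loose, lying on the rolling plate left of the left-hand mould, along x. Leave alone. Origin under its middle.
- cigar_b: Finished cigar, 161x26x24 mm, loose, to the left of the first. Leave alone. Origin under its middle.

How it is judged:
On the way, in this order (a step that is already met when the one before it is completed fails the run):
1. the left end of the lid is pressed home (within 2 mm of flush) while the right end still stands proud (z of lid_left in the frame of mould below 0.059 m and z of lid_right in the frame of mould above 0.061 m), for 0.2 s.
2. the left turn-button lies across the lid (at least 1.25 rad), the right end still proud (all of step 1 and value of joint mould_button_left above 1.25 rad), for 0.2 s.
3. the right end of the lid is pressed home (within 2 mm of flush) (z of lid_right in the frame of mould below 0.059 m), for 0.2 s.
4. the right turn-button lies across the lid (at least 1.25 rad) (value of joint mould_button_right above 1.25 rad), for 0.2 s.
At the end, for the whole second after the job is handed in: Both ends of the lid are home, within 2 mm of flush with the cheeks, and both turn-buttons lie across the lid, turned at least 1.25 rad from pointing at the robot (z of each of lid_left, lid_right in the frame of mould below 0.059 m and value of joint each of mould_button_left, mould_button_right above 1.25 rad); the robot touches nothing.
It fails at once if the mould is pressed or struck with more than 45 N (contact force between any of the arm, the fingers and mould above 45 N).
It fails at once if the lid is prised or lifted further up off its dowels (z of lid_left in the frame of mould above 0.0745 m or z of lid_right in the frame of mould above 0.0695 m).
It fails at once if the closed mould is pushed or struck (more than 5 N) (contact force between any of the arm, the fingers and ready_mould above 5 N).
It fails at once if the pot, the punch or a finished cigar is moved by more than 20 mm (distance of any of pot, punch, cigar_a, cigar_b from where it was at the start of the episode above 0.02 m).
It also fails if it takes over 54 s, if anything falls off the work surface, if the arm or the gripper's body presses on something with over 40 N, if the wrist force passes 120 N, or if a joint passes its speed limit or range.

## Robot

A 7-joint arm with a two-finger parallel gripper is mounted at the origin on a cart in front of the work surface, level with it; the furniture and walls round the work are solid. World frame = base frame: x ahead of the robot, y to its left, z up, the work surface at z = 0. Lengths are in m, angles in rad, forces in N, time in s.
With the tool pointing down it reaches from about 0.4 to 0.9 m from the base axis. Payload 5.5 kg.
Tool frame: the origin (TCP) lies between the finger pads; the fingertips stand 25 mm ahead of it and the grasp point (between the pads) lies 6 mm ahead of it; z points along the fingers, y is the line along which they close (so a half turn about z gives the same grasp; the last joint's range is limited). The gripper opens to 85 mm and grips with 20 to 120 N. Pads are 22 mm wide; open, the fingers measure 114 mm over their backs; the gripper's body (76 mm by 85 mm) begins 54 mm behind the grasp point. The pads swing forward as they close: fully open they stand 13 mm farther back than shut.
Start: joints at [-0.84, 0.501, -0.427, 1.55, 0.221, 1.138, -0.21], TCP at [0.293, 0.58, 0.256] pointing down, gripper open.
Joint ranges: [-2.88, 2.88], [-0.31, 2.03], [-1.54, 1.56], [0.2, 2.42], [-1.41, 4.55], [0.19, 2.02], [-2.57, 2.57]. Speed limits (rad/s): [2.57, 2.57, 3.14, 3.14, 3.14, 3.14, 3.14].

## Interface

Orientations are given as a 3x3 rotation matrix whose columns are the frame's x, y, z axes.
In Python, from rig import arm gives the robot as it stands.
- The arm moves only by the shell command python3 -m handwheel 'ROWS' [FORCE]. ROWS is a JSON object of lists of equal length, an entry for each row: "travel": the shift along the world's x, y, z in units of 40 mm (1.0 is 40 mm), a list of three; "rotation": the turn, a rotation vector about the world's x, y, z in units of 5 degrees (1.0 is 5 degrees), a list of three; "grip": the opening, from 0 (shut) to 1 (fully open). In form: {"travel": [[x, y, z], ...], "rotation": [[rx, ry, rz], ...], "grip": [grip, ...]}. A call has 1 to 12 rows; each row is the pose to reach, as a shift and turn from the pose commanded when the call began; what a row does not reach only later rows make up. A row lasts 1/8 s, in which the tool goes at most 62.5 mm and 10.7 degrees, less where a joint would pass 70% of its speed; a pose out of reach is approached as far as the arm can. A call with a gripper value outside its range is refused whole. The fingers move at their own pace and stop on an object; FORCE is the grip in N (left out, the last holds). Time passes only in rows, so rows that repeat a pose let the fingers close. It gives the time, the measured TCP pose, the force, the opening and the grip force at its end, in the units of the state.
- arm.observe(): the state, without advancing time (a new reading comes with each control period).
- arm.snapshot(name): name is "scene" or "top" or "wrist"; returns a dict with "color" (400x640x3 uint8, red, green, blue), "intrinsics" (3x3 intrinsics, pixels), "k1" (the pictures are not rectified: a ray, as slopes to the right and down, at radius r is drawn at 1 + k1 r^2 times it, then the intrinsics apply), "cam_to_world" (4x4, takes a point from camera to world coordinates). Camera axes: x right, y up, looking along -z (the intrinsics and any distortion apply to the point x, -y, -z); pixel columns grow to the right and rows downward; lengths in m; the calibration is good to about 2 mm. A picture is of the moment at which its call begins. There is no depth.
- arm.finish_job(): hands the job in; it is judged then, once.
Trained networks look in a picture, given as the dict that the camera call returned (one of the last four; its "shot" number tells which), for a name from the list of things; names that differ only in an ending like _2 or _b are one class to them, and where a whole thing is asked for, a point or a joint stands for the part that bears it (a point fixed in the world has none). Each returns a list of dicts, best first, with "score" (0 to 1); they miss things now and then, are a little off and sometimes report something else, mostly with a low value. They report only what shows in the picture. A call takes as long as a camera call.
- arm.boxes_of(picture, query): "extent" ([left, top, right, bottom] in pixels, round what is visible of it).
- arm.outline_of(picture, query): "pixels" (400x640 bool, what is visible of it) and "extent" ([left, top, right, bottom] in pixels, round what is visible of it).
The state is a dict: "t": time; "joints": joint angles; "qd": joint speeds; "effort": joint torques, N m; "tcp_pos": TCP position; "eef_rot": TCP orientation; "ft_force": force on the tool from outside, world axes, zero at the start; "torque": the same for the moment, N m; "grip_width": opening from 0.0 (shut) to 1.0 (fully open); "finger_force": force on a finger pad.
Only numpy, scipy, OpenCV 4.12 (cv2) and the standard library are available. Lean on these libraries where they do the work, as an engineer would, in place of code of your own. Each camera call takes 0.05 s, during which the arm holds its last target. There are 200 camera calls.

## Working session

There is one attempt and no reset: what is moved stays moved. The work goes in short steps, Python scripts to look and compute and a shell command to move; the robot and the scene stay as the last step left them, time stands still between calls to the robot, and variables do not carry over. Pictures are saved under pics/ and viewed, at most 10 in all, crops included, and the job is handed in when it is done.

```bash
mkdir -p pics
cat > h.py <<'E'
import numpy as np, cv2
from rig import arm
def ray(p,u,v):
    K=np.array(p["intrinsics"]);M=np.array(p["cam_to_world"])
    d=np.array([(u-K[0,2])/K[0,0],(v-K[1,2])/K[1,1]]);s=d.copy()
    for _ in range(20): s=d/(1+p["k1"]*(s@s))
    return M[:3,3],M[:3,:3]@np.array([s[0],-s[1],-1])
def at_z(p,u,v,z):
    o,r=ray(p,u,v); return o+r*(z-o[2])/r[2]
def pix(p,X):
    K=np.array(p["intrinsics"]);M=np.array(p["cam_to_world"])
    c=M[:3,:3].T@(np.array(X)-M[:3,3]); s=np.array([c[0],-c[1]])/-c[2]; s=s*(1+p["k1"]*(s@s))
    return K[0,0]*s[0]+K[0,2],K[1,1]*s[1]+K[1,2]
def tri(obs):
    A=np.zeros((3,3));b=np.zeros(3)
    for p,u,v in obs:
        o,r=ray(p,u,v);r=r/np.linalg.norm(r);P=np.eye(3)-np.outer(r,r);A+=P;b+=P@o
    return np.linalg.solve(A,b)
def save(p,n): cv2.imwrite("pics/"+n,p["color"][:,:,::-1])
E
python3 - <<'E'
from h import *
np.set_printoptions(precision=3,suppress=True)
for n in("scene","top"):
    p=arm.snapshot(n);save(p,n+"0.png");print(n,np.array(p["cam_to_world"]),p["intrinsics"][0][0])
    for q in("mould","ready_mould","knob_left","knob_right","lid_left","lid_right","pivot_left","pivot_right","mould_button_left","pot","punch"):
        print(q,[(np.round(b["extent"]).tolist(),round(b["score"],2)) for b in arm.boxes_of(p,q)[:3]])
print(arm.observe())
E
```

```text
scene [[ 0.628  0.398 -0.668 -0.264]
 [-0.778  0.336 -0.531 -0.559]
 [ 0.013  0.853  0.521  0.681]
 [ 0.     0.     0.     1.   ]] 377.57176323313814
mould [([358.0, 219.0, 458.0, 294.0], 0.96)]
ready_mould [([248.0, 177.0, 330.0, 226.0], 0.66), ([369.0, 219.0, 447.0, 273.0], 0.17)]
knob_left [([370.0, 225.0, 379.0, 234.0], 0.6)]
knob_right [([367.0, 227.0, 381.0, 238.0], 0.62), ([436.0, 249.0, 448.0, 262.0], 0.49)]
lid_left [([368.0, 219.0, 445.0, 274.0], 0.94)]
lid_right [([368.0, 216.0, 448.0, 271.0], 0.89), ([326.0, 217.0, 343.0, 245.0], 0.57)]
pivot_left [([355.0, 222.0, 456.0, 288.0], 0.92)]
pivot_right [([358.0, 220.0, 456.0, 287.0], 0.7), ([370.0, 217.0, 448.0, 273.0], 0.64)]
mould_button_left [([369.0, 222.0, 445.0, 276.0], 0.42)]
pot [([325.0, 219.0, 343.0, 240.0], 0.6)]
punch []
top [[-0.013  0.996 -0.088  0.369]
 [-1.    -0.014 -0.021  0.048]
 [-0.022  0.087  0.996  1.512]
 [ 0.     0.     0.     1.   ]] 515.0272345108752
mould [([388.0, 176.0, 475.0, 232.0], 0.62), ([395.0, 196.0, 402.0, 219.0], 0.39)]
ready_mould [([242.0, 187.0, 320.0, 238.0], 0.61)]
knob_left [([395.0
[... 483 characters left out ...]
5), ([349.0, 215.0, 368.0, 231.0], 0.42)]
pot [([349.0, 214.0, 365.0, 232.0], 0.8), ([394.0, 195.0, 400.0, 214.0], 0.45)]
punch [([346.0, 179.0, 357.0, 190.0], 0.4)]
{'t': 1.2, 'joints': array([-0.84 ,  0.501, -0.427,  1.55 ,  0.221,  1.138, -0.21 ]), 'qd': array([ 0.001,  0.002,  0.   ,  0.001,  0.   , -0.001, -0.001]), 'effort': array([ -0.001, -56.938,  -5.81 , -28.133,   0.013,   0.002,  -0.   ]), 'tcp_pos': array([0.293, 0.58 , 0.256]), 'eef_rot': array([[-0.893,  0.451,  0.   ],
       [ 0.451,  0.893,  0.   ],
       [-0.   ,  0.   , -1.   ]]), 'ft_force': array([ 0.796,  0.54 , -0.173]), 'torque': array([ 0.034, -0.036,  0.004]), 'finger_force': 0.0, 'grip_width': 1.0006040471166506}
```

View pics/top0.png

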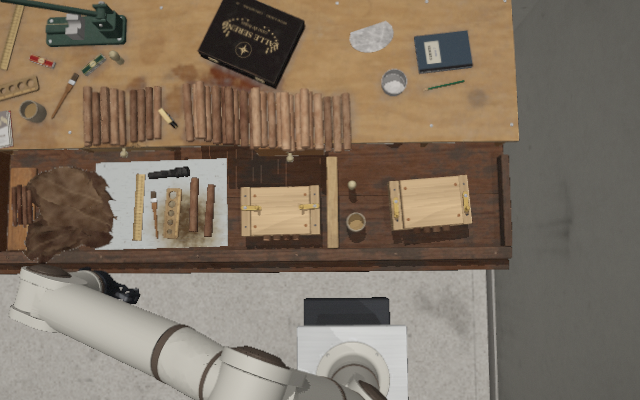

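View pics/scene0.png

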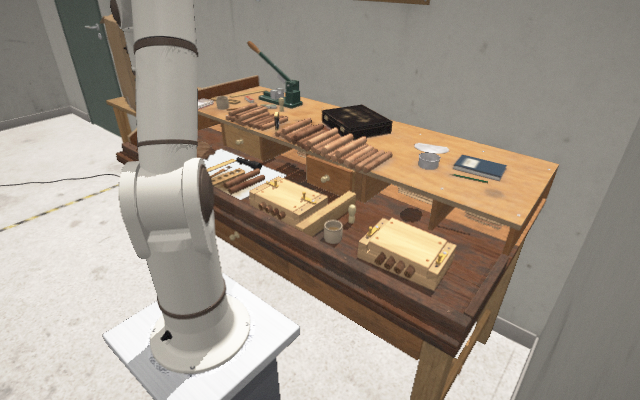

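The open mould stands in the right bay, with its top at about (388–475, 175–234) in the top view. Its buttons are near (397,206) and (467,203). The pot is at (357,223), the punch at (352,185), and the closed mould is in the left bay.

Run:
```python
from h import *
np.set_printoptions(precision=3,suppress=True)
p=arm.snapshot("top")
for n,u,v,z in[("c1",389,181,.057),("c2",469,175,.057),("c3",471,221,.057),("mid",431,204,.06),("pot",356,223,.049),("punch",352,184,.06),("readymid",280,212,.06),("deckedge",400,142,.15)]: print(n,at_z(p,u,v,z))
p2=arm.snapshot("scene")
o=arm.outline_of(p,"mould")[0]["pixels"];print(cv2.minAreaRect(np.argwhere(o)[:,::-1].astype(np.float32)))
cv2.imwrite("pics/top1.png",cv2.resize(p["color"][160:250,375:490,::-1],None,fx=6,fy=6,interpolation=cv2.INTER_CUBIC))
```

```text
c1 [ 0.562 -0.11   0.057]
c2 [ 0.576 -0.338  0.057]
c3 [ 0.445 -0.339  0.057]
mid [ 0.494 -0.227  0.06 ]
pot [ 0.444 -0.015  0.049]
punch [ 0.554 -0.005  0.06 ]
readymid [0.478 0.201 0.06 ]
deckedge [ 0.654 -0.132  0.15 ]
((396.0, 207.0), (18.0, 4.0), 90.0)
```

View pics/top1.png

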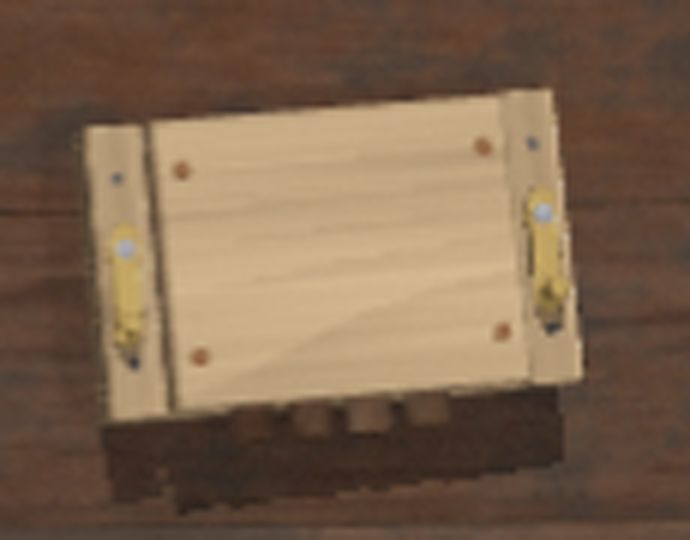

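The mould is yawed about 5°, and both buttons point at the robot (pivots near crop (125,248) and (543,212)). I'll move over it with the fingers shut and the tool at 45° to the mould. At that angle one yaw serves both presses and both button pushes.

```bash
python3 -m handwheel '{"travel":[[0.5,-1.5,0.5],[1,-3,1],[1.5,-4.5,1],[2,-6,1],[2.3,-7.5,1],[2.6,-9,1],[2.9,-10.5,1],[3.2,-12,1],[3.5,-13.5,1],[3.8,-15,1],[3.8,-15,1],[3.8,-15,1]],"rotation":[[0,0,-2],[0,0,-4],[0,0,-6],[0,0,-8],[0,0,-10],[0,0,-12],[0,0,-14],[0,0,-16],[0,0,-18],[0,0,-20],[0,0,-20.6],[0,0,-20.6]],"grip":[0,0,0,0,0,0,0,0,0,0,0,0]}' 20
```

```text
t: 2.85
tcp_pos: [0.4451, -0.0202, 0.2964]
eef_rot: [[0.641, 0.768, 0.0], [0.768, -0.641, 0.0], [0.0, 0.0, -1.0]]
ft_force: [0.5, 1.0, 0.2]
grip_width: 0.003
finger_force: 0.0
```

```bash
python3 -m handwheel '{"travel":[[0,-1.5,0],[0,-3,0],[0,-3.5,0],[0,-3.5,0]],"rotation":[[0,0,0],[0,0,0],[0,0,0],[0,0,0]],"grip":[0,0,0,0]}'
python3 - <<'E'
from h import *
np.set_printoptions(precision=3,suppress=True)
p=arm.snapshot("wrist");save(p,"w0.png");print(np.array(p["cam_to_world"]))
for q in("mould","knob_left","knob_right","lid_left","mould_button_left","mould_button_right"):
    print(q,[(np.round(b["extent"]).tolist(),round(b["score"],2)) for b in arm.boxes_of(p,q)[:3]])
import pickle;pickle.dump(p,open("w0.pkl","wb"))
t=arm.snapshot("top");s=arm.snapshot("scene");pickle.dump((t,s),open("ts.pkl","wb"))
# predicted
PL=at_z(t,375+125/6,160+248/6,.063);PR=at_z(t,375+543/6,160+212/6,.063);print(PL,PR,pix(p,PL),pix(p,PR))
E
```

```text
t: 3.35
tcp_pos: [0.4451, -0.1603, 0.2963]
eef_rot: [[0.64, 0.768, 0.0], [0.768, -0.64, -0.0], [-0.0, 0.0, -1.0]]
ft_force: [-0.3, 0.9, 0.4]
grip_width: -0.001
finger_force: 0.0
[[ 0.769  0.614  0.18   0.491]
 [-0.64   0.738  0.215 -0.106]
 [-0.001 -0.281  0.96   0.413]
 [ 0.     0.     0.     1.   ]]
mould [([308.0, 113.0, 352.0, 150.0], 0.69), ([284.0, 76.0, 491.0, 286.0], 0.56)]
knob_left [([308.0, 111.0, 352.0, 154.0], 0.83)]
knob_right [([423.0, 230.0, 458.0, 269.0], 0.66)]
lid_left [([300.0, 95.0, 480.0, 274.0], 0.65)]
mould_button_left [([310.0, 111.0, 352.0, 151.0], 0.81)]
mould_button_right [([417.0, 231.0, 460.0, 271.0], 0.74), ([134.0, 1.0, 200.0, 28.0], 0.5)]
[ 0.503 -0.127  0.063] [ 0.517 -0.324  0.063] (np.float64(339.4815344051844), np.float64(123.10343812057562)) (np.float64(447.4165613858495), np.float64(242.02629268134947))
```

View pics/w0.png

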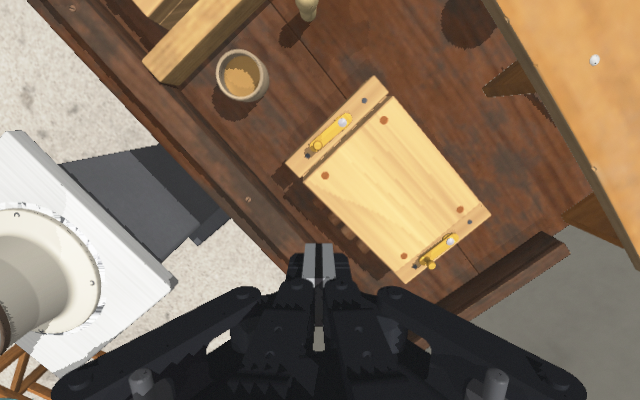

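In the wrist view the left pivot is at about (343,122), the left knob at (318,146), the right pivot at (450,240), the right knob at (431,265), and the shut fingertips at (318,248). I'll triangulate these against the top view.

Run:
```python
from h import *
import pickle
np.set_printoptions(precision=4,suppress=True)
p=pickle.load(open("w0.pkl","rb"));t,s=pickle.load(open("ts.pkl","rb"))
PL=tri([(t,375+125/6,160+248/6),(p,343,122)]);PR=tri([(t,375+543/6,160+212/6),(p,450,240)])
KL=tri([(t,375+128/6,160+338/6),(p,318,146)]);KR=tri([(t,375+549/6,160+288/6),(p,431,265)])
print("piv",PL,PR,np.linalg.norm(PL-PR));print("knob",KL,KR)
print("wrist at z", at_z(p,343,122,.064),at_z(p,450,240,.064),at_z(p,318,146,.0825),at_z(p,431,265,.0825))
d=(PL-PR)[:2];y=d/np.linalg.norm(d);x=np.array([y[1],-y[0]])
print("yaw",np.degrees(np.arctan2(x[1],x[0])))
c=(PL+PR)[:2]/2-.01*x
print("c",c,"LL",c+.068*y,"LR",c-.068*y)
cv2.imwrite("pics/w0c.png",cv2.resize(p["color"][70:290,270:500,::-1],None,fx=2.6,fy=2.6,interpolation=cv2.INTER_CUBIC))
```

```text
piv [ 0.5082 -0.1329  0.0124] [ 0.5192 -0.325   0.0614] 0.1986075950242981
knob [ 0.4645 -0.136  -0.0025] [ 0.4817 -0.3202  0.0882]
wrist at z [ 0.5066 -0.1288  0.064 ] [ 0.521  -0.3236  0.064 ] [ 0.4698 -0.13    0.0825] [ 0.4841 -0.3248  0.0825]
yaw 3.267821878373835
c [ 0.5037 -0.2295] LL [ 0.4999 -0.1616] LR [ 0.5076 -0.2974]
```

View pics/w0c.png

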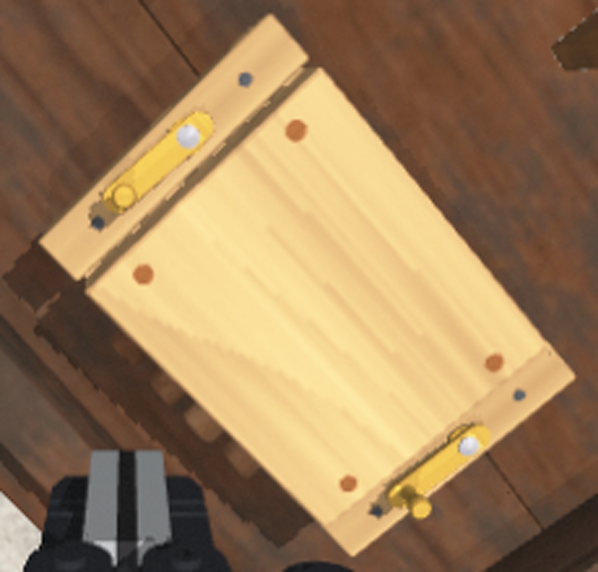

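The wrist rays at the known heights agree with the top view: yaw about 4.2°, mould centre (0.502, -0.227), lid_left (0.497, -0.159), lid_right (0.507, -0.2945). Next I go down to just above the left end.

```bash
python3 -m handwheel '{"travel":[[0.7,0,-1],[1.3,0,-2.2],[1.3,0,-3.4],[1.3,0,-4.4],[1.3,0,-4.75],[1.3,0,-4.75]],"rotation":[[0,0,0],[0,0,0],[0,0,0],[0,0,0],[0,0,0],[0,0,0]],"grip":[0,0,0,0,0,0]}'
```

```text
t: 4.55
tcp_pos: [0.4968, -0.1597, 0.1061]
eef_rot: [[0.64, 0.768, -0.001], [0.768, -0.64, 0.0], [-0.001, -0.001, -1.0]]
ft_force: [-0.1, -0.2, 0.4]
grip_width: -0.001
finger_force: 0.0
```

```bash
python3 -m handwheel '{"travel":[[0,0,-0.06],[0,0,-0.12],[0,0,-0.18],[0,0,-0.24],[0,0,-0.3],[0,0,-0.36],[0,0,-0.36]],"rotation":[[0,0,0],[0,0,0],[0,0,0],[0,0,0],[0,0,0],[0,0,0],[0,0,0]],"grip":[0,0,0,0,0,0,0]}'
```

```text
t: 5.42
tcp_pos: [0.4972, -0.1595, 0.0918]
eef_rot: [[0.64, 0.769, -0.0], [0.769, -0.64, 0.0], [0.0, -0.0, -1.0]]
ft_force: [0.2, 0.8, 1.4]
grip_width: 0.001
finger_force: 0.5
```

```bash
python3 -m handwheel '{"travel":[[0,0,-0.04],[0,0,-0.08],[0,0,-0.12],[0,0,-0.16],[0,0,-0.2],[0,0,-0.2]],"rotation":[[0,0,0],[0,0,0],[0,0,0],[0,0,0],[0,0,0],[0,0,0]],"grip":[0,0,0,0,0,0]}'
```

```text
t: 6.18
tcp_pos: [0.4971, -0.16, 0.0837]
eef_rot: [[0.64, 0.768, 0.0], [0.768, -0.64, -0.0], [-0.0, 0.0, -1.0]]
ft_force: [0.3, 2.5, 2.9]
grip_width: -0.001
finger_force: 1.2
```

```bash
python3 -m handwheel '{"travel":[[0,0,-0.015],[0,0,-0.03],[0,0,-0.045],[0,0,-0.045]],"rotation":[[0,0,0],[0,0,0],[0,0,0],[0,0,0]],"grip":[0,0,0,0]}'
```

```text
t: 6.68
tcp_pos: [0.4971, -0.1598, 0.0823]
eef_rot: [[0.64, 0.768, 0.0], [0.768, -0.64, 0.0], [0.0, 0.0, -1.0]]
ft_force: [-0.8, 3.7, 5.9]
grip_width: 0.001
finger_force: 3.2
```

```bash
python3 -m handwheel '{"travel":[[0,0,-0.015],[0,0,-0.015]],"rotation":[[0,0,0],[0,0,0]],"grip":[0,0]}'
```

```text
t: 6.92
tcp_pos: [0.4972, -0.1598, 0.0822]
eef_rot: [[0.64, 0.768, 0.0], [0.768, -0.64, 0.0], [0.0, 0.0, -1.0]]
ft_force: [-2.1, 3.1, 11.0]
grip_width: -0.003
finger_force: 5.4
```

The left end is at a firm stop with the tip at 57 mm. Next I go up and round to the outer side of the left knob.

```bash
python3 -m handwheel '{"travel":[[0,0,0.6],[0,0,1.1],[-0.64,0.52,1.1],[-1.27,1.05,1.1],[-1.27,1.05,1.1],[-1.27,1.05,0.7],[-1.27,1.05,0.36],[-1.27,1.05,0.36]],"rotation":[[0,0,0],[0,0,0],[0,0,0],[0,0,0],[0,0,0],[0,0,0],[0,0,0],[0,0,0]],"grip":[0,0,0,0,0,0,0,0]}'
python3 - <<'E'
from h import *
p=arm.snapshot("wrist")
cv2.imwrite("pics/w1.png",cv2.resize(p["color"][60:330,180:500,::-1],None,fx=2,fy=2,interpolation=cv2.INTER_CUBIC))
E
```

```text
t: 7.92
tcp_pos: [0.4452, -0.1182, 0.0941]
eef_rot: [[0.641, 0.768, -0.003], [0.768, -0.641, 0.0], [-0.002, -0.003, -1.0]]
ft_force: [-0.8, -0.1, 0.1]
grip_width: -0.003
finger_force: 0.0
```

View pics/w1.png

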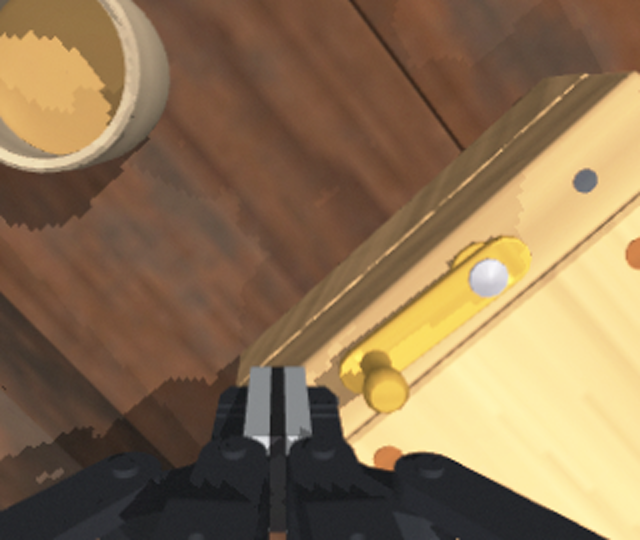

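The fingertip is beside the left knob, which is at crop (385,385) against the tip at (277,370), and it clears the bar. I push diagonally with the flat of the finger.

```bash
python3 -m handwheel '{"travel":[[0.1,-0.08,0],[0.2,-0.16,0],[0.3,-0.25,0],[0.4,-0.33,0],[0.5,-0.41,0],[0.6,-0.5,0],[0.7,-0.58,0],[0.8,-0.66,0],[0.88,-0.74,0],[0.95,-0.82,0],[0.95,-0.82,0]],"rotation":[[0,0,0],[0,0,0],[0,0,0],[0,0,0],[0,0,0],[0,0,0],[0,0,0],[0,0,0],[0,0,0],[0,0,0],[0,0,0]],"grip":[0,0,0,0,0,0,0,0,0,0,0]}'
python3 - <<'E'
from h import *
p=arm.snapshot("wrist")
cv2.imwrite("pics/w2.png",cv2.resize(p["color"][60:330,180:500,::-1],None,fx=2,fy=2,interpolation=cv2.INTER_CUBIC))
E
```

```text
t: 9.35
tcp_pos: [0.4848, -0.1509, 0.096]
eef_rot: [[0.64, 0.768, 0.001], [0.768, -0.64, -0.0], [0.0, 0.001, -1.0]]
ft_force: [-0.8, 0.2, -0.2]
grip_width: -0.0
finger_force: 0.1
```

View pics/w2.png

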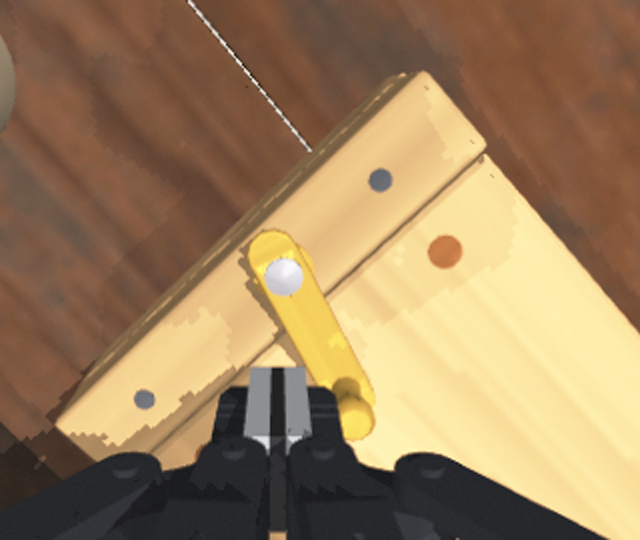

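The button has turned to about 75°, with the bar running from crop (283,275) to (350,400). It needs another 8 mm or so.

```bash
python3 -m handwheel '{"travel":[[0.08,-0.07,0],[0.15,-0.13,0],[0.15,-0.13,0]],"rotation":[[0,0,0],[0,0,0],[0,0,0]],"grip":[0,0,0]}'
python3 - <<'E'
from h import *
p=arm.snapshot("wrist")
cv2.imwrite("pics/w3.png",cv2.resize(p["color"][60:330,180:500,::-1],None,fx=2,fy=2,interpolation=cv2.INTER_CUBIC))
E
```

```text
t: 9.78
tcp_pos: [0.4904, -0.1557, 0.0958]
eef_rot: [[0.64, 0.768, -0.0], [0.768, -0.64, 0.0], [0.0, -0.0, -1.0]]
ft_force: [-0.7, 2.1, -1.2]
grip_width: 0.004
finger_force: 0.8
```

View pics/w3.png

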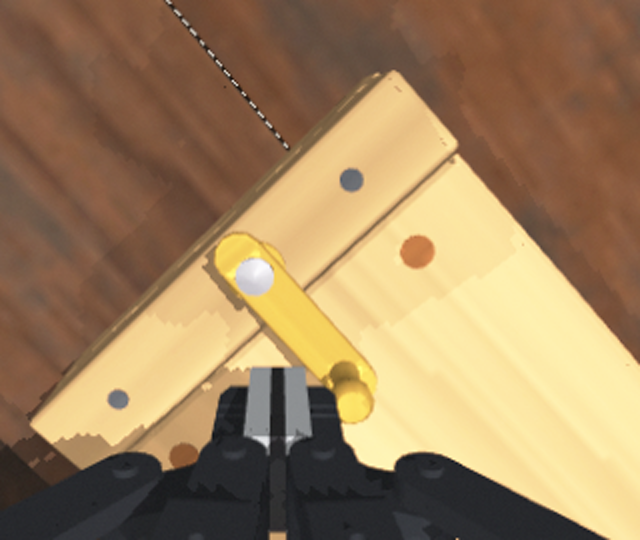

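The left button is square across the lid. I back off, lift, and move over to the right end.

```bash
python3 -m handwheel '{"travel":[[-0.2,0.17,0.1],[-0.2,0.17,0.9],[0,-1,1],[0.2,-2.2,1],[0.41,-3.47,1],[0.41,-3.47,0.6],[0.41,-3.47,0.05],[0.41,-3.47,0.05]],"rotation":[[0,0,0],[0,0,0],[0,0,0],[0,0,0],[0,0,0],[0,0,0],[0,0,0],[0,0,0]],"grip":[0,0,0,0,0,0,0,0]}'
```

```text
t: 10.82
tcp_pos: [0.5048, -0.2929, 0.0962]
eef_rot: [[0.64, 0.768, -0.004], [0.769, -0.64, 0.002], [-0.001, -0.004, -1.0]]
ft_force: [-0.1, 0.6, -0.0]
grip_width: -0.004
finger_force: 0.0
```

```bash
python3 -m handwheel '{"travel":[[0,0,-0.04],[0,0,-0.08],[0,0,-0.12],[0,0,-0.16],[0,0,-0.2],[0,0,-0.24],[0,0,-0.28],[0,0,-0.32],[0,0,-0.35],[0,0,-0.35]],"rotation":[[0,0,0],[0,0,0],[0,0,0],[0,0,0],[0,0,0],[0,0,0],[0,0,0],[0,0,0],[0,0,0],[0,0,0]],"grip":[0,0,0,0,0,0,0,0,0,0]}'
```

```text
t: 12.08
tcp_pos: [0.5068, -0.2953, 0.084]
eef_rot: [[0.64, 0.768, 0.001], [0.768, -0.64, -0.001], [-0.0, 0.001, -1.0]]
ft_force: [-0.7, -2.4, 3.4]
grip_width: -0.0
finger_force: 1.5
```

```bash
python3 -m handwheel '{"travel":[[0,0,-0.015],[0,0,-0.03],[0,0,-0.045],[0,0,-0.06],[0,0,-0.06],[0,0,-0.06]],"rotation":[[0,0,0],[0,0,0],[0,0,0],[0,0,0],[0,0,0],[0,0,0]],"grip":[0,0,0,0,0,0]}'
```

```text
t: 12.82
tcp_pos: [0.5069, -0.2948, 0.082]
eef_rot: [[0.64, 0.768, 0.001], [0.768, -0.64, -0.0], [0.0, 0.001, -1.0]]
ft_force: [-0.4, -2.1, 6.8]
grip_width: 0.002
finger_force: 3.4
```

```bash
python3 -m handwheel '{"travel":[[0,0,-0.015],[0,0,-0.015]],"rotation":[[0,0,0],[0,0,0]],"grip":[0,0]}'
```

```text
t: 13.08
tcp_pos: [0.507, -0.2948, 0.0819]
eef_rot: [[0.64, 0.768, 0.001], [0.768, -0.64, -0.0], [0.0, 0.001, -1.0]]
ft_force: [-2.2, -1.4, 11.7]
grip_width: 0.001
finger_force: 5.4
```

```bash
python3 -m handwheel '{"travel":[[0,0,0.6],[0,0,1.12],[-0.55,-0.6,1.12],[-1.11,-1.2,1.12],[-1.11,-1.2,1.12],[-1.11,-1.2,0.7],[-1.11,-1.2,0.37],[-1.11,-1.2,0.37]],"rotation":[[0,0,0],[0,0,0],[0,0,0],[0,0,0],[0,0,0],[0,0,0],[0,0,0],[0,0,0]],"grip":[0,0,0,0,0,0,0,0]}'
python3 - <<'E'
from h import *
p=arm.snapshot("wrist")
cv2.imwrite("pics/w4.png",cv2.resize(p["color"][60:330,180:500,::-1],None,fx=2,fy=2,interpolation=cv2.INTER_CUBIC))
E
```

```text
t: 14.08
tcp_pos: [0.4616, -0.3406, 0.0934]
eef_rot: [[0.639, 0.769, -0.003], [0.769, -0.639, 0.003], [-0.0, -0.004, -1.0]]
ft_force: [0.3, -0.2, 0.4]
grip_width: -0.001
finger_force: 0.0
```

View pics/w4.png

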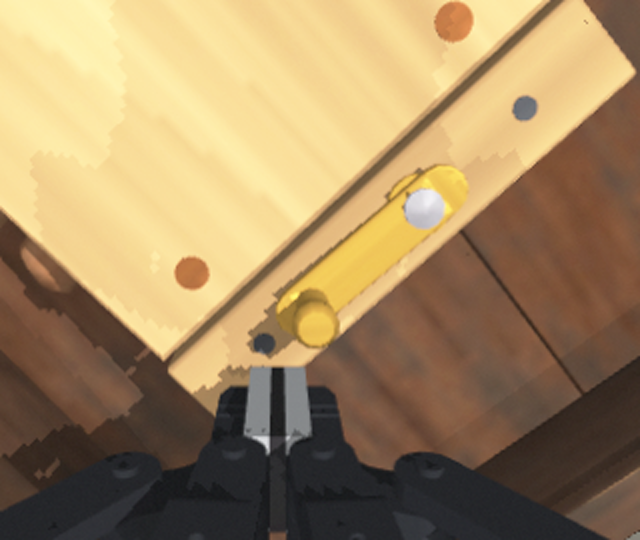

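The tip sits behind the right knob (tip at crop (277,368), knob at (310,315)), and pushing up in the image is the closing direction. I push diagonally.

```bash
python3 -m handwheel '{"travel":[[0.09,0.1,0],[0.18,0.2,0],[0.27,0.31,0],[0.36,0.42,0],[0.45,0.52,0],[0.54,0.62,0],[0.63,0.73,0],[0.72,0.83,0],[0.81,0.94,0],[0.9,1.04,0],[0.9,1.04,0]],"rotation":[[0,0,0],[0,0,0],[0,0,0],[0,0,0],[0,0,0],[0,0,0],[0,0,0],[0,0,0],[0,0,0],[0,0,0],[0,0,0]],"grip":[0,0,0,0,0,0,0,0,0,0,0]}'
```

```text
t: 15.5
tcp_pos: [0.4988, -0.3004, 0.0958]
eef_rot: [[0.64, 0.769, 0.0], [0.769, -0.64, 0.0], [0.001, 0.0, -1.0]]
ft_force: [-0.5, 0.0, -0.3]
grip_width: -0.001
finger_force: 0.0
```

```bash
python3 -m handwheel '{"travel":[[0.03,0.035,0],[0.06,0.07,0],[0.06,0.07,0]],"rotation":[[0,0,0],[0,0,0],[0,0,0]],"grip":[0,0,0]}'
```

```text
t: 15.88
tcp_pos: [0.5007, -0.2986, 0.0958]
eef_rot: [[0.64, 0.768, 0.0], [0.768, -0.64, -0.0], [-0.0, 0.0, -1.0]]
ft_force: [-0.3, -3.5, -0.1]
grip_width: 0.001
finger_force: 0.9
```

The estimate puts the right button near 1.5 rad. I back off, lift clear, and check both buttons from above.

```bash
python3 -m handwheel '{"travel":[[-0.2,-0.22,0.05],[-0.2,-0.22,1],[-0.5,0.5,2.2],[-1,1.5,3.5],[-1.3,2.5,4.5],[-1.4,3.4,5],[-1.4,3.4,5],[-1.4,3.4,5]],"rotation":[[0,0,0],[0,0,0],[0,0,0],[0,0,0],[0,0,0],[0,0,0],[0,0,0],[0,0,0]],"grip":[0,0,0,0,0,0,0,0]}'
python3 - <<'E'
from h import *
p=arm.snapshot("wrist");print(arm.observe()["ft_force"])
cv2.imwrite("pics/w5.png",cv2.resize(p["color"][70:290,270:500,::-1],None,fx=2.6,fy=2.6,interpolation=cv2.INTER_CUBIC))
E
```

```text
t: 16.88
tcp_pos: [0.4441, -0.1628, 0.2955]
eef_rot: [[0.64, 0.768, -0.0], [0.768, -0.64, 0.0], [-0.0, -0.0, -1.0]]
ft_force: [-1.2, -0.5, -1.4]
grip_width: 0.001
finger_force: 0.0
[-0.11584981  0.13653678 -0.69703025]
```

View pics/w5.png

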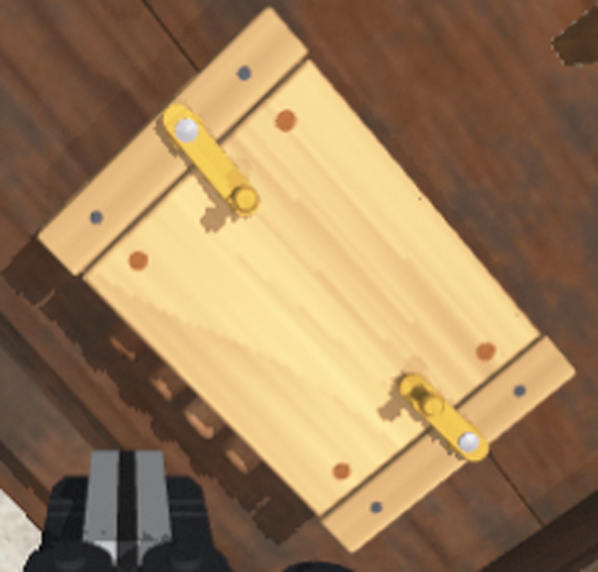

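Both bars lie parallel to the lid's long edges: the left from crop (187,130) to (243,200), the right from (468,441) to (415,385). The lid is flush at both ends, so I hand in.

```bash
python3 -c "from rig import arm; print(arm.finish_job())"
```

```text
the job is handed in; nothing more can be done
None
```

The mould is closed and handed in at about 17 s: I pressed the left end flush and turned its button across, then did the same on the right, and the last picture shows the lid flush and both buttons square across it; no verdict was returned.

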